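# Run the transducer up to the dial gauge

### The arm

A 7-joint arm with a two-finger parallel gripper is mounted at the origin on the work surface. World frame = base frame: x ahead of the robot, y to its left, z up, the work surface at z = 0. Lengths are in m, angles in degrees, forces in N, time in s.
With the tool pointing down it reaches from about 0.35 to 0.775 m from the base axis. Payload 3.1 kg.
Tool frame: the origin (TCP) lies on the centre line of the jaws, within the pads' length; the fingertips stand 17 mm ahead of it and the grasp point (between the pads) lies 2 mm behind it (robot.tip_reach is the distance from the TCP to the fingertips, in m); z points along the fingers, y is the line along which they close (so a half turn about z gives the same grasp; the last joint's range is limited). The gripper opens to 85 mm and grips with 20 to 120 N. Pads are 22 mm wide; open, the fingers measure 114 mm over their backs; the gripper's body (76 mm by 85 mm) begins 54 mm behind the grasp point. The pads swing forward as they close: fully open they stand 13 mm farther back than shut.
Start: joints at [-67.535, 17.813, 0.802, 86.603, -0.252, 75.585, -1.558], TCP at [0.231, 0.499, 0.248] pointing down, gripper open.
Joint ranges: [-154.91, 154.91], [-16.99, 109.72], [-72.82, 74.43], [7.12, 147.25], [-82.49, 262.49], [11.32, 116.49], [-174.64, 174.64]. Speed limits (degrees/s): [159.86, 159.86, 180, 180, 180, 180, 180].

### API

Orientations are given as [roll, pitch, yaw] about the fixed x, y, z axes, in that order (R = Rz(yaw) Ry(pitch) Rx(roll)).
In Python, from station import robot, fingers, vision, workorder, recognise gives the robot as it stands. Calls block until the motion is done:
- robot.move_to(position, orientation): joint-space move of the TCP to a pose.
- robot.line_to(position, orientation=None, velocity=0.15, f_stop=None): straight line of the TCP; orientation=None keeps the orientation; velocity is the mean speed in m/s. With f_stop (N) it stops when the force on the tool has changed by that much, and returns True; else False.
- robot.move_j(angles): joint-space move.
- fingers.gripper_to(opening, force=None): opening from 0.0 (shut) to 1.0 (fully open); force is the grip in N (None keeps the last); returns when the fingers have stopped.
- robot.pause(seconds).
- robot.inverse_kinematics(position, orientation): joint angles nearest the present ones, or None.
- vision.grab_frame(name): name is "side" or "top" or "wrist"; returns the picture (400x640x3 uint8, red, green, blue); there is no depth.
- vision.calibration(name): a dict with "mtx" (3x3 intrinsics, pixels), "extrinsics" (4x4, takes a point from world to camera coordinates); the wrist camera has in their place "T_tool_cam" (4x4, takes a point from camera to tool coordinates, whose origin is the TCP and whose axes are the flange's). Camera axes: x right, y up, looking along -z (the intrinsics and any distortion apply to the point x, -y, -z); pixel columns grow to the right and rows downward; lengths in m; the calibration is good to about 2 mm. The wrist camera is an equidistant fisheye: a pixel r from the principal point sees the ray r / f radians off the axis. A picture is of the moment at which its call begins: read the wrist's pose just before it. calibration takes no time and is no camera call.
A pose or a line that the arm cannot do raises robot.PlanningError and nothing moves.
- workorder.close_job(): hands the job in; it is judged then, once.
Trained networks look in the newest picture that a camera, given by its name, has taken for a name from the list of things; names that differ only in an ending like _2 or _b are one class to them, and where a whole thing is asked for, a point or a joint stands for the part that bears it (a point fixed in the world has none). Each returns a list of dicts, best first, with "p" (0 to 1); they miss things now and then, are a little off and sometimes report something else, mostly with a low value. They report only what shows in the picture. A call takes as long as a camera call.
- recognise(label, camera): "rect" ([centre column, centre row, width, height] in pixels, round what is visible of it).
Readings, each from a call of its own:
- robot.current_time_s(): time.
- robot.current_joint_positions(): joint angles.
- robot.current_dq(): joint speeds.
- robot.current_joint_torque(): joint torques, N m.
- robot.current_tool_pos(): TCP position.
- robot.current_eef_rot(): TCP orientation.
- robot.current_contact_force(): force on the tool from outside, world axes, zero at the start.
- robot.current_torque(): the same for the moment, N m.
- robot.current_finger_gap(): opening from 0.0 (shut) to 1.0 (fully open).
- robot.current_gripper_force(): force on a finger pad.
Only numpy, scipy, OpenCV 4.12 (cv2) and the standard library are available. Lean on these libraries where they do the work, as an engineer would, in place of code of your own. Each camera call takes 0.05 s, during which the arm holds its last target. There are 200 camera calls.

### The job

Bring the transducer on the comparator bed up to the dial gauge: with a fingertip press down the thumb plate in the middle of the carriage to free its brake and, keeping it pressed, push the carriage along the rail until it is right against the marked stop that carries the dial gauge, without ramming it. Then let go so that the plate springs up and the brake holds the carriage there. Only press and push: never drag the carriage with its brake on, leave the transducer lying in its V nest, and leave everything else on the bench where it is.

Things in the scene. Friction and masses are not known exactly. Their poses are not given: they have to be found in the camera images.
- bed: Comparator bed lying on the bench: aluminium base 110 mm wide, 460 mm long, with a T-shaped steel guide rail along its middle (rail top 44 mm above the bench). Fixed. Origin on the bench under its centre; z up, y along the rail towards the stop with the dial gauge, x across. At its -y end stands a plain end plate, which is not the stop.
- plate_top (a point): Centre of the upper face of the black ribbed thumb plate in the middle of the carriage, 73 mm above the bench when up. The plate is 40 mm across the rail and 60 mm along it, with a 3.5 mm high, 4 mm thick ridge across each end (52 mm between the ridges), and stands 9 mm proud of the carriage, so that a blunt fingertip pressing it touches nothing else. Axes as the bed's.
- release (a joint): How far the thumb plate is pressed down, m: 0 up, 0.006 bottomed. A spring resists with about 9 N at first, 10.5 N at 3 mm and 12.5 N at 6 mm. Up, it holds the brake shoes against the rail (some 20 N of grip along the rail); pressed 1 mm or more, the brake is off, and let go it springs up and brakes again.
- carriage (a joint): How far the carriage has slid along +y of the bed from where it started, m (0 at the start). With the brake off it runs with about 1.5 N of friction. The carriage is an aluminium saddle 96 mm across and 110 mm long, its top 64 mm above the bench, and has on its +x side a side table reaching 119 mm from the rail's middle, with a V nest for the transducer.
- carriage_end (a point): Middle of the carriage's +y end face, at the height of the stop pin (56 mm above the bench), 55 mm along +y from the middle of the carriage. It meets the stop pin. Axes as the bed's.
- stop_tip (a point): Tip of the steel stop pin, 12 mm across, 56 mm above the bench, which points at the carriage from the stop: a steel block 90 mm wide and 66 mm high clamped on the rail towards its +y end, marked by an engraved line with an arrow on its top and carrying a dial gauge (58 mm dial, face up, 97 mm above the bench) on an arm to +x. The block is fixed. The carriage is home when carriage_end touches this point; until then the gap is along y. Axes as the bed's.
- transducer_center (a point): Centre of the stainless pressure transducer (96 mm long, 27 mm body, 31 mm hexagon) lying loose along the rail direction in the carriage's V nest, its axis 85 mm above the bench, 82 mm to +x of the middle of the thumb plate; its top is 101 mm above the bench. It has 3 mm of play lengthways.
- nest (a point): Point of the carriage at the middle of the V nest, where the transducer's centre lies at the start.
- cap_center (a point): Bystander: yellow nylon protective cap standing on the bench, 34 mm across, 24 mm high; this point is its centre. Loose; leave alone.
- fitting_center (a point): Bystander: brass threaded test fitting with a hexagon, standing, 27 mm across, 42 mm high; this point is its centre. Loose; leave alone.
- jbox_center (a point): Bystander: cast aluminium junction box, 84 x 79 mm, 53 mm high; this point is its centre. Loose; leave alone.
- spare_center (a point): Bystander: spare stainless transducer standing on end, 31 mm across, 96 mm high; this point is its centre. Loose; leave alone.
- master_center (a point): Bystander: plain steel setting cylinder standing on end, 25 mm across, 60 mm high; this point is its centre. Loose; leave alone.
- wrench: Bystander: small open-ended wrench, 150 mm long, lying on the bench. Loose; leave alone.
- driver: Bystander: screwdriver, 170 mm long, lying on the bench. Loose; leave alone.

How it is judged:
By the outcome, as a careful person would: the job done as asked, in the order asked, and still so for the second after the job is handed in, with the robot touching nothing.
It also fails if it takes over 40 s, if anything falls off the work surface, if the arm or the gripper's body presses on something with over 40 N, if the wrist force passes 120 N, or if a joint passes its speed limit or range.

## Working session

There is one attempt and no reset: what is moved stays moved. The work goes in short steps, each a Python script; the robot and the scene stay as the last script left them, time stands still between calls to the robot, and variables do not carry over. Pictures are saved under pics/ and viewed, at most 10 in all, crops included, and the job is handed in when it is done.

```bash
mkdir -p pics; ls
python3 - <<'E'
from station import robot, fingers, vision, workorder, recognise
import cv2, numpy as np
for c in ("top","side"):
    im=vision.grab_frame(c); cv2.imwrite(f"pics/{c}0.png",im[:,:,::-1])
    cal=vision.calibration(c); print(c,{k:np.round(v,4).tolist() if not isinstance(v,str) else v for k,v in cal.items()})
    for l in ("plate_top","stop_tip","carriage","bed","transducer_center"):
        print(l,[(np.round(d["rect"],1).tolist(),round(d["p"],2)) for d in recognise(l,c)[:2]])
print(vision.calibration("wrist"),robot.current_time_s(),robot.current_eef_rot())
E
```

```text
pics
top {'mtx': [[460.2444, 0.0, 321.886], [0.0, 460.2444, 202.1275], [0.0, 0.0, 1.0]], 'extrinsics': [[0.0299, -0.9995, 0.0092, -0.0198], [0.9908, 0.0308, 0.1316, -0.5888], [-0.1318, 0.0052, 0.9913, -1.3476], [0.0, 0.0, 0.0, 1.0]]}
plate_top [([376.5, 213.2, 22.3, 10.5], 0.74)]
stop_tip [([270.8, 216.9, 36.1, 60.4], 0.6)]
carriage [([375.9, 201.1, 42.8, 58.5], 0.82)]
bed [([341.6, 218.9, 156.1, 55.1], 0.58), ([377.5, 201.6, 41.7, 63.8], 0.5)]
transducer_center [([374.2, 184.7, 33.9, 11.4], 0.68)]
side {'mtx': [[493.2552, 0.0, 322.1995], [0.0, 493.2552, 196.7899], [0.0, 0.0, 1.0]], 'extrinsics': [[0.7704, -0.6375, 0.0076, -0.4504], [0.362, 0.4471, 0.8179, -0.2826], [-0.5249, -0.6274, 0.5753, -1.2682], [0.0, 0.0, 0.0, 1.0]]}
plate_top [([357.2, 228.1, 25.1, 18.8], 0.76), ([269.3, 224.7, 7.2, 17.2], 0.27)]
stop_tip [([289.5, 188.8, 44.3, 47.3], 0.76)]
carriage [([359.8, 236.2, 57.9, 39.2], 0.73)]
bed [([328.1, 230.5, 138.3, 85.3], 0.69)]
transducer_center [([371.3, 212.1, 28.8, 16.6], 0.79), ([359.4, 235.4, 61.1, 42.5], 0.64)]
{'mtx': array([[309.70691629,   0.        , 319.39616335],
       [  0.        , 309.70691629, 206.33296645],
       [  0.        ,   0.        ,   1.        ]]), 'T_tool_cam': array([[ 6.49083621e-04,  9.49030180e-01,  3.15184544e-01,
         8.16529489e-02],
       [ 9.99998956e-01, -2.09129847e-04, -1.42967800e-03,
         2.08705351e-04],
       [-1.29089307e-03,  3.15185143e-01, -9.49029325e-01,
        -1.25264271e-01],
       [ 0.00000000e+00,  0.00000000e+00,  0.00000000e+00,
         1.00000000e+00]])} 0.6 [1.79996143e+02 1.78302919e-03 1.55149384e+02]
```

Run:
```python
import cv2
im=cv2.imread("pics/top0.png")[130:290,220:470]; cv2.imwrite("pics/topc.png",cv2.resize(im,None,fx=3.2,fy=3.2,interpolation=2))
im=cv2.imread("pics/side0.png")[140:310,220:460]; cv2.imwrite("pics/sidec.png",cv2.resize(im,None,fx=3.3,fy=3.3,interpolation=2))
```

```text
(no output)
```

View pics/topc.png

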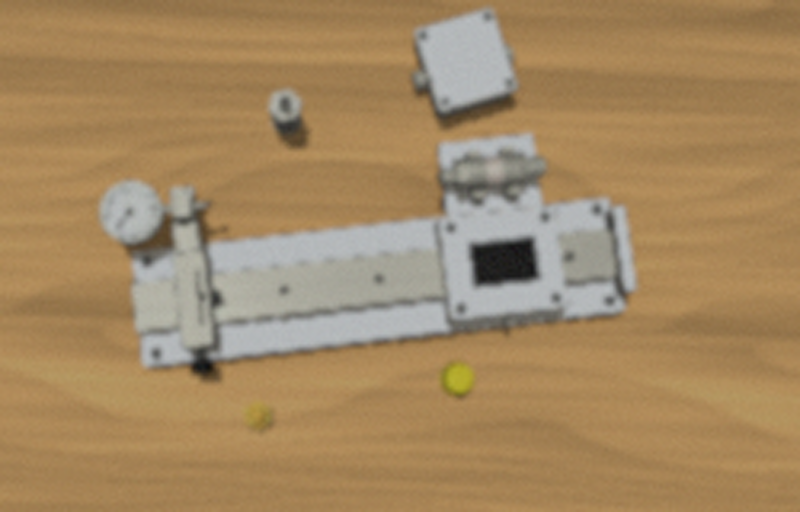

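View pics/sidec.png

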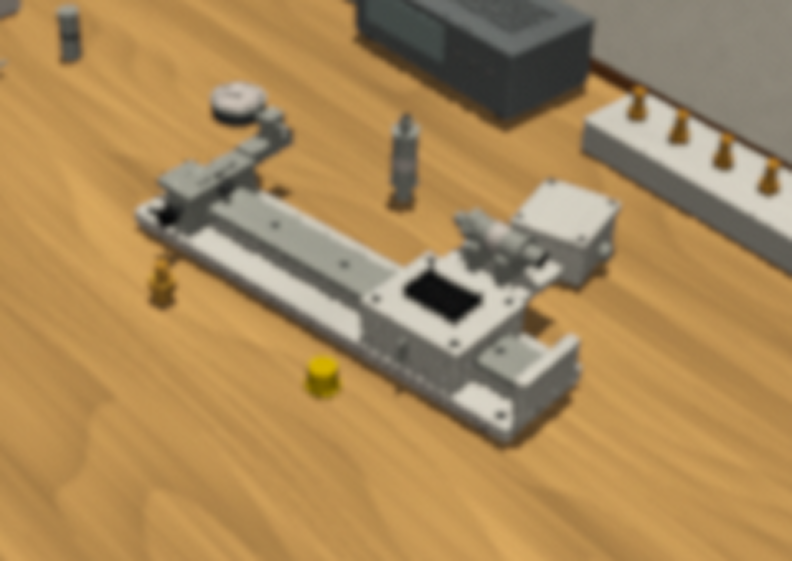

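The top crop shows the plate centre at about full-frame (377.8, 211.6) and the stop pin tip at about (289, 223.4). The bed runs with the stop to the image left (world +y). The side view shows the stop with the gauge at far left and the path clear.

```bash
cat > h.py <<'E'
from station import robot, fingers, vision, workorder, recognise
import cv2, numpy as np
from scipy.spatial.transform import Rotation as R
def ray(cal,px,T=None):
    K=cal["mtx"]; u,v=(px[0]-K[0,2])/K[0,0],(px[1]-K[1,2])/K[1,1]
    if T is None:
        E=np.linalg.inv(cal["extrinsics"]); d=np.array([u,-v,-1.])
    else:
        E=T@cal["T_tool_cam"]; r=np.hypot(u,v); s=np.sin(r)/max(r,1e-9); d=np.array([u*s,-v*s,-np.cos(r)])
    return E[:3,3],E[:3,:3]@d
def at(cal,px,z,T=None):
    o,d=ray(cal,px,T); return (o+d*(z-o[2])/d[2])[:2]
def toolT():
    T=np.eye(4); T[:3,3]=robot.current_tool_pos(); T[:3,:3]=R.from_euler("xyz",robot.current_eef_rot(),degrees=True).as_matrix(); return T
E
python3 - <<'E'
from h import *
c=vision.calibration("top"); f=lambda x,y:(x/3.2+220,y/3.2+130)
P=at(c,f(505,261),.073); S=at(c,f(221,299),.056)
print("plate",P,"pin",S, robot.tip_reach)
for a,b in (((210,267),(440,250)),((215,325),(443,305))):
    v=at(c,f(*a),.044)-at(c,f(*b),.044); print("rail dir",np.degrees(np.arctan2(v[1],v[0])))
v=S-P; print("plate->pin",np.linalg.norm(v),np.degrees(np.arctan2(v[1],v[0])))
s=vision.calibration("side"); print("side plate",at(s,(443/3.3+220,296/3.3+140),.073), "rec", at(s,(357.2,228.1),.073))
for yaw in range(-180,181,30):
    q=robot.inverse_kinematics([*P,.2],[180,0,yaw]); q2=robot.inverse_kinematics([*(S+[0,-.05]),.09],[180,0,yaw])
    print(yaw,None if q is None else np.round(q),None if q2 is None else np.round(q2))
E
```

```text
plate [ 0.56175762 -0.16650233] pin [0.52030592 0.09330451] 0.017
rail dir 96.02471937133944
rail dir 96.76943533446953
plate->pin 0.26309283506913267 99.06503176825503
side plate [ 0.5634559  -0.16904365] rec [ 0.57504246 -0.16903618]
-180 [-19.  30.  50.  87. -23.  74. 124.] [-23.  24.  22. 104. -11.  54.  93.]
-150 [-13.  27.  40.  86. -18.  73. 150.] [-20.  24.  18. 104.  -9.  54. 121.]
-120 [ 53.  37. -62.  84.  32.  79. 140.] [-16.  23.  12. 104.  -6.  54. 149.]
-90 [ -26.   36.   65.   87.  -33.   78. -138.] [ 37.  38. -62. 102.  37.  64. 142.]
-60 [ -26.   36.   65.   87.  -33.   78. -108.] [ -52.   37.   65.  105.  -38.   63. -123.]
-30 [-26.  36.  65.  87. -33.  78. -78.] [-52.  37.  65. 105. -38.  63. -93.]
0 [-20.  31.  53.  87. -25.  75. -54.] [-35.  26.  38. 104. -19.  56. -79.]
30 [-19.  31.  52.  87. -24.  75. -25.] [-35.  26.  37. 104. -19.  56. -50.]
60 [-20.  31.  53.  87. -25.  75.   5.] [-35.  26.  37. 104. -19.  56. -20.]
90 [-20.  31.  54.  87. -26.  75.  36.] [-33.  26.  34. 104. -17.  55.   9.]
120 [-21.  32.  55.  87. -27.  75.  67.] [-30.  25.  31. 104. -16.  55.  37.]
150 [-21.  31.  54.  87. -26.  75.  96.] [-28.  25.  28. 104. -14.  55.  66.]
180 [-19.  30.  50.  87. -23.  74. 124.] [-23.  24.  22. 104. -11.  54.  93.]
```

Run:
```python
from h import *
t0=robot.current_time_s()
fingers.gripper_to(0.0)
robot.move_to([.545,-.075,.24],[180,0,6.5])
T=toolT(); np.save("T1.npy",T); im=vision.grab_frame("wrist"); cv2.imwrite("pics/w1.png",im[:,:,::-1])
for l in ("plate_top","stop_tip","transducer_center"): print(l,[(np.round(d["rect"],1).tolist(),round(d["p"],2)) for d in recognise(l,"wrist")[:2]])
print(T[:3,3],robot.current_time_s(),robot.current_contact_force())
```

```text
plate_top [([408.7, 183.9, 61.8, 41.4], 0.92)]
stop_tip [([125.8, 170.2, 103.6, 143.4], 0.59)]
transducer_center [([411.4, 102.9, 102.1, 36.2], 0.56), ([409.8, 187.2, 59.6, 42.1], 0.18)]
[ 0.54530831 -0.07325643  0.23978666] 3.9 [-0.02686746  0.32954089  0.02470833]
```

View pics/w1.png

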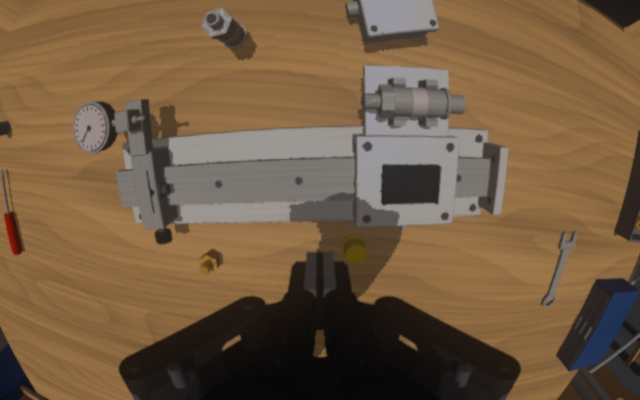

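The wrist view shows the plate centre at about (411, 184.5), with corners around (383,165), (440,165), (440,204) and (382,204). The pin tip is at about (169, 188), and the carriage +y edge runs from (357,138) to (355,224).

Run:
```python
from h import *
c=vision.calibration("wrist"); T=np.load("T1.npy"); g=lambda p,z:at(c,p,z,T)
P=g((411,184.5),.073); S=g((169,188),.056)
cr=[g(p,.064) for p in ((357,138),(457,138),(457,224),(355,224))]
ang=lambda v:np.degrees(np.arctan2(v[1],v[0]))
print(P,S,np.linalg.norm(S-P),ang(S-P)); print(np.round(cr,4),np.mean(cr,0),ang(cr[0]-cr[1]),ang(cr[3]-cr[2]))
for a,b in (((172,170),(352,158)),((172,204),(352,204))): print(ang(g(a,.044)-g(b,.044)))
im=cv2.imread("pics/w1.png"); cv2.imwrite("pics/w1c.png",cv2.resize(im[110:260,110:290],None,fx=3.8,fy=3.8,interpolation=2))
```

```text
[ 0.56273577 -0.16251965] [0.52528173 0.09505562] 0.2602841214542943 98.27339812834268
[[ 0.6    -0.1027]
 [ 0.6168 -0.2071]
 [ 0.5236 -0.23  ]
 [ 0.5112 -0.1139]] [ 0.56289741 -0.16343517] 99.10149975881679 96.09233260869146
99.50107745579214
96.68052845276829
```

View pics/w1c.png

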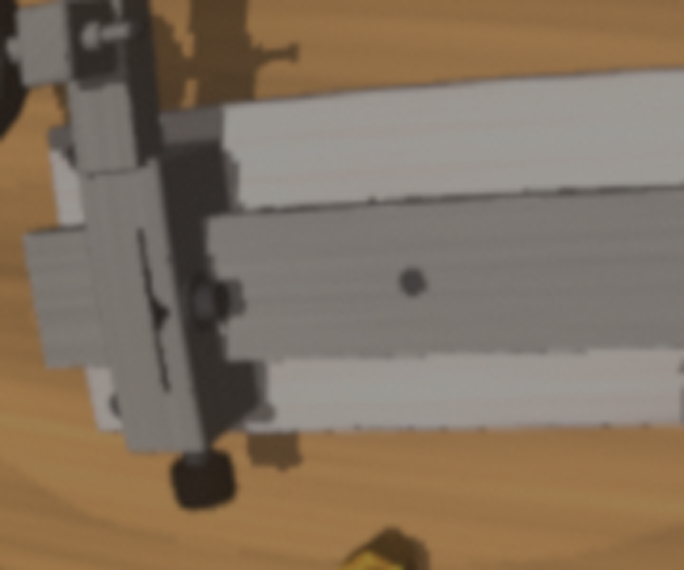

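Run:
```python
from h import *
P=np.array([.5625,-.1635])
pr=lambda m:print(m,np.round(robot.current_tool_pos(),4),np.round(robot.current_contact_force(),2),round(robot.current_time_s(),2))
robot.move_to([*P,.125],[180,0,7.5]); pr("above")
robot.line_to([*P,.098],velocity=.05); pr("near")
h=robot.line_to([*P,.080],velocity=.012,f_stop=4); pr(h)
```

```text
above [ 0.5632 -0.1628  0.1256] [-0.88  1.07  0.61] 4.53
near [ 0.5625 -0.1636  0.0979] [-0.3  -0.88  0.6 ] 5.22
True [ 0.5625 -0.1635  0.0902] [-1.03  0.92  5.18] 6.03
```

Run:
```python
from h import *
p=np.array(robot.current_tool_pos()); z=.0862
pr=lambda m:print(m,np.round(robot.current_tool_pos(),4),np.round(robot.current_contact_force(),2),round(robot.current_time_s(),2))
robot.line_to([p[0],p[1],z],velocity=.015); robot.pause(.2); pr("pressed")
d=np.array([np.cos(np.radians(97.5)),np.sin(np.radians(97.5))])
h=robot.line_to([*(p[:2]+.03*d),z],velocity=.03,f_stop=10); pr(("30",h))
im=vision.grab_frame("top"); cv2.imwrite("pics/top1.png",im[:,:,::-1])
for l in ("plate_top","carriage","transducer_center"): print(l,[(np.round(x["rect"],1).tolist(),round(x["p"],2)) for x in recognise(l,"top")[:1]])
np.save("start.npy",p)
```

```text
pressed [ 0.5627 -0.1642  0.088 ] [-3.58  0.35  9.43] 6.59
('30', False) [ 0.5586 -0.1357  0.088 ] [-3.08 -0.79  9.09] 7.74
plate_top [([268.9, 214.1, 36.8, 61.6], 0.73)]
carriage [([359.6, 189.4, 27.9, 28.0], 0.88)]
transducer_center [([357.3, 187.7, 17.0, 7.7], 0.66)]
```

Run:
```python
from h import *
p=np.load("start.npy"); z=.0845
pr=lambda m:print(m,np.round(robot.current_tool_pos(),4),np.round(robot.current_contact_force(),2),round(robot.current_time_s(),2))
d=np.array([np.cos(np.radians(97.5)),np.sin(np.radians(97.5))])
robot.line_to([*(p[:2]+.03*d),z],velocity=.015); pr("deeper")
h=robot.line_to([*(p[:2]+.175*d),z],velocity=.05,f_stop=10); pr(("175",h))
robot.pause(.2); pr("")
T=toolT(); np.save("T2.npy",T); im=vision.grab_frame("wrist"); cv2.imwrite("pics/w2.png",im[:,:,::-1])
```

```text
deeper [ 0.5586 -0.1357  0.0864] [-3.68  0.18 10.72] 8.21
('175', False) [0.5377 0.0081 0.0855] [-6.29 -2.72 10.72] 11.26
 [0.5377 0.0081 0.0855] [-7.63 -1.57 10.61] 11.46
```

View pics/w2.png

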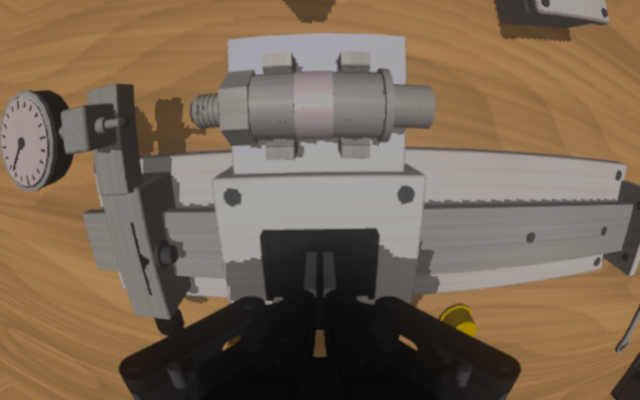

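The wrist view shows the fingertip centred on the plate, with the transducer in its nest. The carriage edge is at about column 223 and the pin tip at about (177, 254), so a gap of some 30 mm remains.

Run:
```python
from h import *
c=vision.calibration("wrist"); T=np.load("T2.npy")
d=np.array([np.cos(np.radians(98)),np.sin(np.radians(98))])
print("gap est",(at(c,(177,254),.056,T)-at(c,(224,254),.064,T))@d)
p=np.load("start.npy"); z=.0845
pr=lambda m:print(m,np.round(robot.current_tool_pos(),4),np.round(robot.current_contact_force(),2),round(robot.current_time_s(),2))
q=lambda s:[*(p[:2]+s*d),z]
h=robot.line_to(q(.19),velocity=.025,f_stop=6); pr((190,h))
if not h:
    robot.pause(.1); h=robot.line_to(q(.222),velocity=.008,f_stop=3); pr(("slow",h))
```

```text
gap est 0.03391691666505542
(190, False) [0.5353 0.0237 0.0858] [-4.8  -0.37 10.81] 12.26
('slow', True) [0.5326 0.0416 0.0865] [-2.15 -0.14 10.77] 14.72
```

Run:
```python
from h import *
p=np.load("start.npy"); z=.0845; d=np.array([np.cos(np.radians(98)),np.sin(np.radians(98))])
pr=lambda m:print(m,np.round(robot.current_tool_pos(),4),np.round(robot.current_contact_force(),2),round(robot.current_time_s(),2))
robot.pause(.2); pr("now")
s0=(np.array(robot.current_tool_pos())[:2]-p[:2])@d
for k in range(1,9):
    h=robot.line_to([*(p[:2]+(s0+.0015*k)*d),z],velocity=.008); pr(round(s0+.0015*k,4))
    if robot.current_contact_force()[1]<-4: break
T=toolT(); np.save("T3.npy",T); im=vision.grab_frame("wrist")[130:330,90:350]; cv2.imwrite("pics/w3.png",cv2.resize(im[:,:,::-1],None,fx=3,fy=3,interpolation=2))
```

```text
now [0.5326 0.0416 0.0869] [-2.6  -0.09 10.2 ] 14.92
0.2087 [0.5327 0.0417 0.0858] [-5.46 -1.53 11.28] 15.34
0.2102 [0.5327 0.0418 0.0859] [-4.48 -2.99 10.68] 15.68
0.2117 [0.5328 0.042  0.0861] [-3.99 -5.6  10.97] 16.02
```

View pics/w3.png

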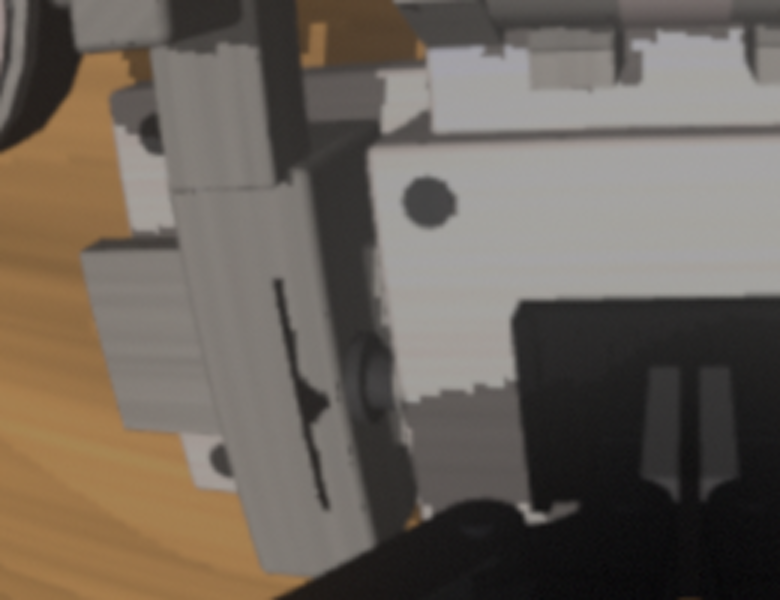

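The pin (crop ~(380,380)) touches the carriage end. Motion has stalled with Fy rising to 5.6 N, so the carriage is home. Now I release straight up.

Run:
```python
from h import *
p=np.load("start.npy"); d=np.array([np.cos(np.radians(98)),np.sin(np.radians(98))])
pr=lambda m:print(m,np.round(robot.current_tool_pos(),4),np.round(robot.current_contact_force(),2),round(robot.current_time_s(),2))
q=p[:2]+.2112*d
robot.line_to([*q,.096],velocity=.02); pr("up")
robot.line_to([*q,.20],velocity=.1); pr("clear")
robot.move_to([.50,-.03,.24],[180,0,7.5])
T=toolT(); im=vision.grab_frame("wrist"); cv2.imwrite("pics/w4.png",im[:,:,::-1])
```

```text
up [0.533  0.0461 0.0957] [0.18 0.18 0.12] 16.79
clear [0.5326 0.0457 0.1993] [-0.33 -0.29 -0.51] 17.98
```

View pics/w4.png

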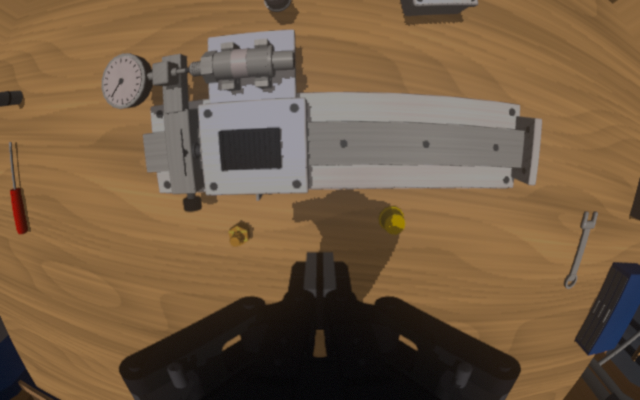

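The carriage sits against the stop at about (198, 150) and the transducer is in its nest at (245, 65). The bystanders are undisturbed and the arm is clear.

```bash
python3 -c "
from station import workorder
print(workorder.close_job())"
```

```text
the job is handed in; nothing more can be done
None
```

I pushed the carriage up against the dial-gauge stop with its brake released (about 6 N at contact), then let the plate up, and the last picture shows it still there with the transducer in its nest; the job is handed in, verdict not shown.

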